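# Show the refill order at the finishing bench

### The job

Show the colleague on the overhead camera which jar to refill and where to set it down: point with the fingertips at the middle of the red lid from 2 to 4 cm above it for two seconds, then in the same way at the middle of the empty cork coaster for two seconds, then press the green button fully down to send the order and draw the hand well away from it. Point at no other jar or bottle (cross over them with at least 6 cm to spare), and touch nothing but the button: nothing else may be shifted or lifted.

Things in the scene. Friction and masses are not known exactly. Their poses are not given: they have to be found in the camera images.
- jar_red: Loose clear screw-top jar with a red lid and a blank paper label, 62 mm diameter, 80 mm tall; origin at the centre of its underside, z up. The jar to point at; stands straight on the bench.
- jar_red_lid (a point): Centre of the top of the red lid, 80 mm above the bench.
- jar_black: Loose clear screw-top jar with a black lid and a blank paper label, 62 mm diameter, 80 mm tall; origin at the centre of its underside, z up. Bystander, straight on the bench.
- jar_black_lid (a point): Centre of the top of the black lid.
- jar_white: Loose amber jar with a white lid, 62 mm diameter, 80 mm tall; origin at the centre of its underside. Bystander, straight on the bench.
- jar_white_lid (a point): Centre of the top of the white lid.
- coaster_empty: The empty round cork coaster, 90 mm diameter, 8 mm thick, fixed to the bench; origin at the centre of its underside. The only one of the three with nothing on it.
- coaster_empty_top (a point): Centre of the empty coaster's top face, 8 mm above the bench.
- coaster_b: Same kind of cork coaster, occupied by the small amber bottle; fixed.
- coaster_c: Same kind of cork coaster, occupied by the yellow-lidded jar; fixed.
- bottle_amber: Loose small amber bottle, black cap, 52 mm diameter, 80 mm tall, standing on coaster_b (top at about 88 mm); origin at the centre of its underside. Bystander.
- bottle_amber_lid (a point): Centre of the top of its cap.
- jar_yellow: Loose clear screw-top jar with a yellow lid and a blank paper label, 62 mm diameter, 80 mm tall; origin at the centre of its underside, z up. Bystander, standing on coaster_c (top at about 88 mm).
- jar_yellow_lid (a point): Centre of the top of the yellow lid.
- send (a joint): Travel of the green push button, straight down: 0 up, 0.006 m fully down. A spring pushes it back up; fully down takes about 5 N.
- send_top (a point): Centre of the top of the green button (34 mm diameter, standing 10 mm proud of its black housing, on a grey box 70 x 70 x 25 mm fixed to the bench), 47 mm above the bench when up.
- mallet: Loose hammer with a wooden handle, 220 mm long, lying along the left of the work area; origin on its underside. Bystander.
- awl: Loose screwdriver-like awl with a dark wooden handle, 160 mm long, lying towards the back of the bench. Bystander.
- brass_ring: Loose brass ring, 44 mm outside diameter, 8 mm thick, lying towards the back of the bench. Bystander. (Nothing in the work area stands higher than 90 mm; fixed equipment stands outside it: 60 mm trays along the back edge, a 200 mm drawer cabinet at the far right corner, a 380 mm hand press at the far left corner.)
- send_pod: Grey box, 70 x 70 x 25 mm, fixed to the bench, that carries the green button on its top, in a black round housing 50 mm across and 12 mm high; origin at the centre of its underside.

How it is judged:
By the outcome, as a careful person would: the job done as asked, in the order asked, and still so for the second after the job is handed in, with the robot touching nothing.
It also fails if it takes over 56 s, if anything falls off the work surface, if the arm or the gripper's body presses on something with over 40 N, if the wrist force passes 120 N, or if a joint passes its speed limit or range.

### The arm

A 6-joint arm with a two-finger parallel gripper is mounted at the origin on the work surface. World frame = base frame: x ahead of the robot, y to its left, z up, the work surface at z = 0. Lengths are in m, angles in degrees, forces in N, time in s.
With the tool pointing down it reaches from about 0.325 to 0.775 m from the base axis. Payload 5.5 kg.
Tool frame: the origin (TCP) lies midway between the tips of the shut fingers; the grasp point (between the pads) lies 19 mm behind it; x points along the fingers, y is the direction in which the jaws open and shut, and the axes are right-handed (so a half turn about x gives the same grasp; the last joint's range is limited). The gripper opens to 88 mm and grips with 3 to 60 N. Pads are 20 mm wide; open, the fingers measure 115 mm over their backs; the gripper's body (75 mm by 178 mm) begins 61 mm behind the grasp point.
Start: joints at [-73.035, 5.22, 70.514, -0, 104.267, -3.249], TCP at [0.207, -0.563, 0.183] pointing down, gripper open.
Joint ranges: [-164.24, 164.24], [-49.07, 125.15], [9.68, 141.18], [-86.29, 266.29], [3.28, 154.24], [-151.56, 151.56]. Speed limits (degrees/s): [147.25, 147.25, 172.46, 180, 180, 180].

### API

Orientations are given as a 3x3 rotation matrix whose columns are the frame's x, y, z axes.
In Python, from bench import status, read_camera, job gives the robot as it stands.
- The arm moves only by the tool play_rows, never from a script. Its arguments are lists of equal length, an entry for each row: "xyz": the shift along the tool's x, y, z in mm, a list of three; "angular": the turn, a rotation vector about the tool's x, y, z in degrees, a list of three; "grip": the closure, from -1 (fully open) to 1 (shut). In form: {"xyz": [[tx, ty, tz], ...], "angular": [[ax, ay, az], ...], "grip": [grip, ...]}. A call has 1 to 8 rows; each row is the pose to reach, as a shift and turn from the pose measured when the call began, along the tool's axes at that moment; what a row does not reach only later rows make up. A row lasts 1/10 s, in which the tool goes at most 50 mm and 8.59 degrees, less where a joint would pass 70% of its speed; a pose out of reach is approached as far as the arm can. A call with a gripper value outside its range is refused whole. The fingers move at their own pace and stop on an object; the grip force is fixed at half the most. Time passes only in rows, so rows that repeat a pose let the fingers close. It gives the time, the measured TCP pose, the force and the opening at its end, in the units of the state.
- status.state(): the state, without advancing time (a new reading comes with each control period).
- read_camera(name): name is "side" or "top" or "wrist"; returns a dict with "image" (400x640x3 uint8, red, green, blue), "fx", "fy", "cx", "cy" (pixels), "dist" ([k1, k2, p1, p2, k3] as OpenCV has them; the pictures are not rectified), "R" (3x3) and "t" (3): a world point X has camera coordinates R X + t. Camera axes: x right, y down, z forward; pixel columns grow to the right and rows downward; lengths in m; the calibration is good to about 2 mm. A picture is of the moment at which its call begins. There is no depth.
- job.hand_in(): hands the job in, once; it reports no verdict.
The state is a dict: "time": time; "joint_positions": joint angles; "qd": joint speeds; "joint_torque": joint torques, N m; "tcp_pos": TCP position; "tool_rot": TCP orientation; "contact_force": force on the tool from outside, world axes, zero at the start; "moment": the same for the moment, N m; "grip_width": finger opening in m.
Only numpy, scipy, OpenCV 4.12 (cv2) and the standard library are available. Lean on these libraries where they do the work, as an engineer would, in place of code of your own. Each camera call takes 0.05 s, during which the arm holds its last target. There are 200 camera calls.

## Working session

There is one attempt and no reset: what is moved stays moved. The work goes in short steps, Python scripts to look and compute and a tool call to move; the robot and the scene stay as the last step left them, time stands still between calls to the robot, and variables do not carry over. Pictures are saved under pics/ and viewed, about 8 in all and at most 12, crops included, and the job is handed in when it is done.

Besides the shell and the picture viewer there is one more tool, called after "Call:" by a JSON object that holds its "op" and its "data", one argument or row to a line. play_rows: Moves the arm, as the interface text tells. Its arguments: {"type":"object","properties":{"xyz":{"type":"array","items":{"type":"array","items":{"type":"number"}}},"angular":{"type":"array","items":{"type":"array","items":{"type":"number"}}},"grip":{"type":"array","items":{"type":"number"}}},"required":["xyz","angular","grip"]}

```bash
mkdir -p pics
cat > h.py <<'E'
import numpy as np, cv2
from bench import status, read_camera, job
def ray(c,u,v):
    K=np.array([[c['fx'],0,c['cx']],[0,c['fy'],c['cy']],[0,0,1.]])
    p=cv2.undistortPoints(np.array([[[u,v]]],float),K,np.array(c['dist'],float))[0,0]
    R=np.array(c['R']);t=np.array(c['t'])
    return -R.T@t, R.T@np.array([p[0],p[1],1])
def onz(c,u,v,z):
    o,d=ray(c,u,v); return o+d*(z-o[2])/d[2]
E
python3 - <<'E'
from h import *
import pickle
for n in ('top','side'):
    c=read_camera(n); pickle.dump(c,open(n+'.pkl','wb'))
    cv2.imwrite(f'pics/{n}0.png',np.ascontiguousarray(c['image'][:,:,::-1]))
    print(n,ray(c,c['cx'],c['cy']))
s=status.state();print(s['time'],s['tcp_pos'],s['tool_rot'],s['contact_force'],s['grip_width'])
E
```

```text
top (array([0.45479117, 0.09279705, 0.96902867]), array([ 0.17165837, -0.01377679, -0.9850602 ]))
side (array([ 0.3763199 , -0.63507163,  1.01854455]), array([ 0.20627265,  0.5883645 , -0.78184321]))
0.1 [ 0.20722246 -0.5627257   0.18203505] [[-5.17044012e-04  3.45568425e-01 -9.38393413e-01]
 [ 1.66295344e-03 -9.38391943e-01 -3.45568800e-01]
 [-9.99998484e-01 -1.73917883e-03 -8.94742639e-05]] [ 0.58238442  0.15709306 -0.10227223] 0.0878488139747712
```

View pics/top0.png

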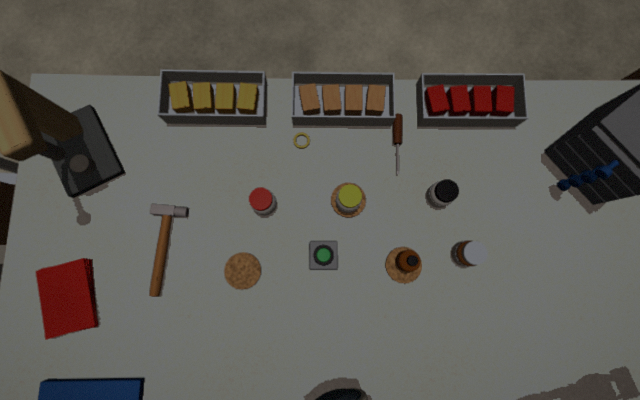

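View pics/side0.png

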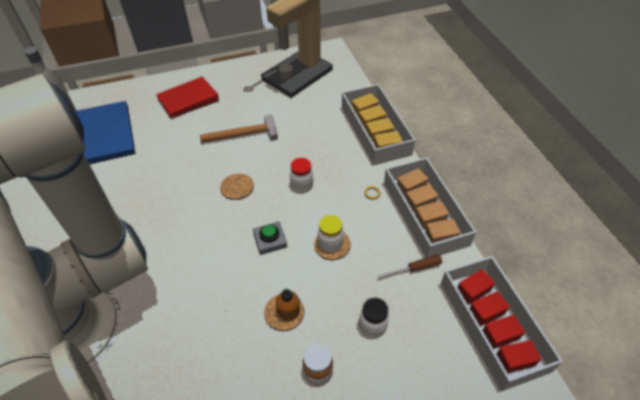

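The top view shows the red lid near (261,198), the empty coaster near (243,271), the green button at (323,255), yellow at (349,195), bottle cap at (411,261), black at (446,190) and white at (474,253). The side view has red at (301,166), the coaster at (237,186) and the button at (269,231).

```bash
cat > m.py <<'E'
from h import *
import pickle
T={'red':((261,198),(301,166),.08,9,14),'coaster':((243,271),(237,186),.008,22,22),'green':((323,255),(269,231),.047,12,12),'yellow':((349,195),(330,225),.088,14,14)}
HR={'red':[(0,6),(172,180)],'coaster':[(6,19)],'green':[(50,85)],'yellow':[(24,34)]}
res={}
for k,(a,b,z,_,_) in T.items():
    rays=[]
    for n,p in(('top',a),('side',b)):
        c=pickle.load(open(n+'.pkl','rb'));h=cv2.cvtColor(c['image'],cv2.COLOR_RGB2HSV)
        m=np.zeros(h.shape[:2],np.uint8)
        for lo,hi in HR[k]: m|=cv2.inRange(h,(lo,90,50),(hi,255,255)) 
        w=np.zeros_like(m);cv2.circle(w,p,26,255,-1);m&=w
        _,_,st,ce=cv2.connectedComponentsWithStats(m)
        i=1+np.argmax(st[1:,4]);u,v=ce[i]
        x0,y0,ww,hh=st[i,:4]
        rays.append(ray(c,u,v));print(k,n,(u.round(1),v.round(1)),st[i],onz(c,u,v,z).round(4))
    (o1,d1),(o2,d2)=rays
    s=np.linalg.lstsq(np.c_[d1,-d2],o2-o1,rcond=None)[0];p1,p2=o1+s[0]*d1,o2+s[1]*d2
    print('  tri',((p1+p2)/2).round(4),'gap',np.linalg.norm(p1-p2).round(4))
c=pickle.load(open('top.pkl','rb'))
for n,p,z in(('cap',(411,261),.088),('black',(446,190),.08),('white',(474,253),.08)):print(n,onz(c,*p,z).round(3))
E
python3 m.py
```

```text
red top (np.float64(260.2), np.float64(198.6)) [249 187  23  24 431] [0.6061 0.2255 0.08  ]
red side (np.float64(300.5), np.float64(166.0)) [291 158  20  18 295] [0.6066 0.2192 0.08  ]
  tri [0.6081 0.2267 0.0718] gap 0.0011
coaster top (np.float64(242.2), np.float64(270.5)) [ 225  253   36   36 1035] [0.4396 0.274  0.008 ]
coaster side (np.float64(236.5), np.float64(186.2)) [221 174  32  25 627] [0.4407 0.2705 0.008 ]
  tri [0.4403 0.2748 0.0033] gap 0.0014
green top (np.float64(323.1), np.float64(254.5)) [316 248  15  14 160] [0.4784 0.0768 0.047 ]
green side (np.float64(268.6), np.float64(230.6)) [261 225  16  12 151] [0.479  0.0722 0.047 ]
  tri [0.4791 0.0766 0.041 ] gap 0.0012
yellow top (np.float64(349.6), np.float64(195.6)) [338 184  24  24 437] [0.6138 0.0165 0.088 ]
yellow side (np.float64(330.4), np.float64(224.5)) [319 215  23  20 369] [0.6145 0.012  0.088 ]
  tri [0.6154 0.016  0.0822] gap 0.0011
cap [ 0.464 -0.122  0.088]
black [ 0.631 -0.212  0.08 ]
white [ 0.484 -0.269  0.08 ]
```

Call:
{"op": "play_rows", "data": {
  "xyz": [
    [-15,0,0],
    [-40,0,0],
    [-40,-10,-11],
    [-40,-31,-33],
    [-40,-54,-59],
    [-40,-82,-88],
    [-40,-109,-117],
    [-40,-136,-146]
  ],
  "angular": [
    [0,0,0],
    [0,0,0],
    [0,0,0],
    [0,0,0],
    [0,0,0],
    [0,0,0],
    [0,0,0],
    [0,0,0]
  ],
  "grip": [1,1,1,1,1,1,1,1]
}}

```text
time: 0.9
tcp_pos: [0.2978, -0.3824, 0.222]
tool_rot: [[-0.0, 0.346, -0.938], [0.002, -0.938, -0.346], [-1.0, -0.002, -0.0]]
contact_force: [1.0, -0.2, 0.3]
grip_width: 0.0272
```

Call:
{"op": "play_rows", "data": {
  "xyz": [
    [0,-27,-29],
    [0,-54,-58],
    [0,-82,-88],
    [0,-109,-117],
    [0,-136,-146],
    [0,-163,-175],
    [0,-190,-205],
    [0,-218,-234]
  ],
  "angular": [
    [0,0,0],
    [0,0,0],
    [0,0,0],
    [0,0,0],
    [0,0,0],
    [0,0,0],
    [0,0,0],
    [0,0,0]
  ],
  "grip": [1,1,1,1,1,1,1,1]
}}

```text
time: 1.7
tcp_pos: [0.4422, -0.0947, 0.2222]
tool_rot: [[0.0, 0.346, -0.938], [0.002, -0.938, -0.346], [-1.0, -0.002, -0.001]]
contact_force: [0.5, -0.8, 0.3]
grip_width: 0.0007
```

Call:
{"op": "play_rows", "data": {
  "xyz": [
    [0,-34,-37],
    [0,-68,-74],
    [0,-102,-111],
    [0,-136,-148],
    [0,-170,-185],
    [0,-202,-219],
    [0,-228,-247],
    [0,-243,-264]
  ],
  "angular": [
    [0,0,0],
    [0,0,0],
    [0,0,0],
    [0,0,0],
    [0,0,0],
    [0,0,0],
    [0,0,0],
    [0,0,0]
  ],
  "grip": [1,1,1,1,1,1,1,1]
}}

```text
time: 2.5
tcp_pos: [0.6053, 0.2283, 0.2216]
tool_rot: [[-0.002, 0.349, -0.937], [0.002, -0.937, -0.349], [-1.0, -0.003, 0.001]]
contact_force: [-0.5, -0.2, 0.1]
grip_width: 0.0005
```

Run:
```python
from h import *
s=status.state();p=np.array(s['tcp_pos']);R=np.array(s['tool_rot']);print(s['time'],p,s['grip_width'])
for n,q in(('red',[.606,.225,.11]),):print(n,(R.T@(np.array(q)-p)*1e3).round(1))
c=read_camera('wrist');cv2.imwrite('pics/w1.png',np.ascontiguousarray(c['image'][:,:,::-1]))
h=cv2.cvtColor(c['image'],cv2.COLOR_RGB2HSV);m=cv2.inRange(h,(0,120,50),(6,255,255))|cv2.inRange(h,(172,120,50),(180,255,255))
_,_,st,ce=cv2.connectedComponentsWithStats(m)
for i in range(1,len(st)):
    if st[i,4]>300: print(st[i],ce[i].round(1),onz(c,*ce[i],.08).round(4))
```

```text
2.5 [0.60534638 0.22828632 0.22158937] 0.00046725305268604194
red [111.6   3.6   0.5]
[ 290  148   50   49 1894] [314.8 171.8] [0.6124 0.2293 0.08  ]
```

View pics/w1.png

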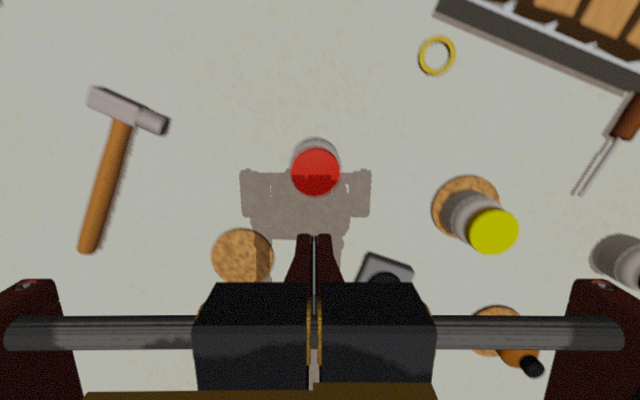

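The wrist view shows the red lid unoccluded at (315,172), giving (0.612,0.229). The top view gave (0.606,0.226), so I'll aim between them.

Call:
{"op": "play_rows", "data": {
  "xyz": [
    [15,2,-2],
    [40,2,-2],
    [65,2,-2],
    [85,2,-2],
    [100,2,-2],
    [108,2,-2],
    [111,2,-2],
    [111,2,-2]
  ],
  "angular": [
    [0,0,0],
    [0,0,0],
    [0,0,0],
    [0,0,0],
    [0,0,0],
    [0,0,0],
    [0,0,0],
    [0,0,0]
  ],
  "grip": [1,1,1,1,1,1,1,1]
}}

```text
time: 3.35
tcp_pos: [0.6082, 0.2291, 0.11]
tool_rot: [[-0.002, 0.35, -0.937], [0.003, -0.937, -0.35], [-1.0, -0.004, 0.0]]
contact_force: [-0.5, -0.0, -0.4]
grip_width: 0.0004
```

Run:
```python
from h import *
s=status.state();p=np.array(s['tcp_pos']);print(s['time'],p)
c=read_camera('wrist');a=c['image'][:,:,::-1]
c2=read_camera('side');b=c2['image'][100:230,230:380,::-1]
cv2.imwrite('pics/r1.png',np.vstack([np.ascontiguousarray(a),cv2.resize(b,(230,200),interpolation=cv2.INTER_CUBIC).copy() if 0 else np.pad(cv2.resize(b,(230,200)),((0,0),(0,410),(0,0)))]))
h=cv2.cvtColor(c['image'],cv2.COLOR_RGB2HSV);m=cv2.inRange(h,(0,120,50),(6,255,255))|cv2.inRange(h,(172,120,50),(180,255,255))
cs,_=cv2.findContours(m,0,2);k=max(cs,key=cv2.contourArea);hull=cv2.convexHull(k)
(u,v),ax,_=cv2.fitEllipse(hull);print((u,v),ax,onz(c,u,v,.08).round(4))
```

```text
3.35 [0.60820122 0.22911284 0.11001017]
(316.7668762207031, 207.71841430664062) (70.53655242919922, 70.84846496582031) [0.612  0.2275 0.08  ]
```

View pics/r1.png

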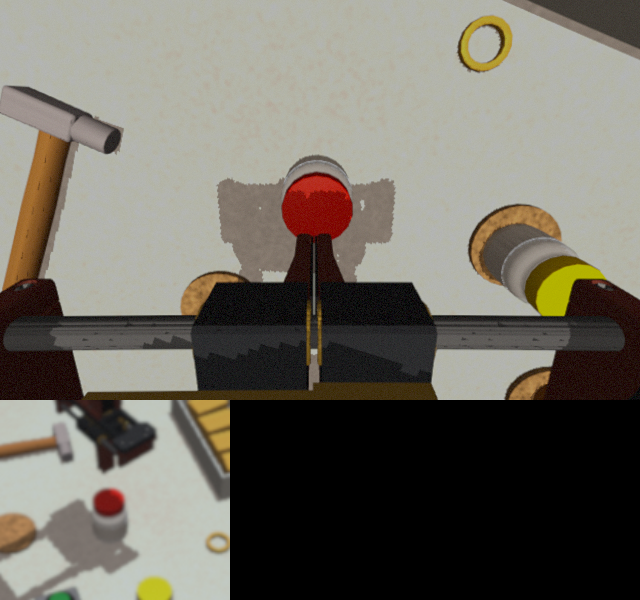

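The fingertips (314,235) sit above the lid (centre 317,208) with clear air between them, and the side inset agrees. I'll nudge 2 mm and hold.

Call:
{"op": "play_rows", "data": {
  "xyz": [
    [0,2,0],
    [0,2,0],
    [0,2,0],
    [0,2,0],
    [0,2,0],
    [0,2,0],
    [0,2,0],
    [0,2,0]
  ],
  "angular": [
    [0,0,0],
    [0,0,0],
    [0,0,0],
    [0,0,0],
    [0,0,0],
    [0,0,0],
    [0,0,0],
    [0,0,0]
  ],
  "grip": [1,1,1,1,1,1,1,1]
}}

```text
time: 4.25
tcp_pos: [0.6094, 0.2275, 0.1109]
tool_rot: [[-0.0, 0.35, -0.937], [0.004, -0.937, -0.35], [-1.0, -0.004, -0.001]]
contact_force: [0.9, -0.5, 1.2]
grip_width: 0.0006
```

Call:
{"op": "play_rows", "data": {
  "xyz": [
    [0,0,0],
    [0,0,0],
    [0,0,0],
    [0,0,0],
    [0,0,0],
    [0,0,0],
    [0,0,0],
    [0,0,0]
  ],
  "angular": [
    [0,0,0],
    [0,0,0],
    [0,0,0],
    [0,0,0],
    [0,0,0],
    [0,0,0],
    [0,0,0],
    [0,0,0]
  ],
  "grip": [1,1,1,1,1,1,1,1]
}}

```text
time: 5.05
tcp_pos: [0.6093, 0.2275, 0.111]
tool_rot: [[-0.0, 0.35, -0.937], [0.004, -0.937, -0.35], [-1.0, -0.004, -0.001]]
contact_force: [0.2, -0.1, 0.1]
grip_width: 0.0007
```

Call:
{"op": "play_rows", "data": {
  "xyz": [
    [0,0,0],
    [0,0,0],
    [0,0,0],
    [0,0,0],
    [0,0,0],
    [0,0,0],
    [0,0,0],
    [0,0,0]
  ],
  "angular": [
    [0,0,0],
    [0,0,0],
    [0,0,0],
    [0,0,0],
    [0,0,0],
    [0,0,0],
    [0,0,0],
    [0,0,0]
  ],
  "grip": [1,1,1,1,1,1,1,1]
}}

```text
time: 5.85
tcp_pos: [0.6094, 0.2275, 0.1109]
tool_rot: [[-0.0, 0.35, -0.937], [0.004, -0.937, -0.35], [-1.0, -0.004, -0.001]]
contact_force: [-0.1, 0.2, 0.2]
grip_width: 0.0005
```

Call:
{"op": "play_rows", "data": {
  "xyz": [
    [0,0,0],
    [0,0,0],
    [0,0,0],
    [0,0,0],
    [0,0,0],
    [0,0,0],
    [0,0,0],
    [0,0,0]
  ],
  "angular": [
    [0,0,0],
    [0,0,0],
    [0,0,0],
    [0,0,0],
    [0,0,0],
    [0,0,0],
    [0,0,0],
    [0,0,0]
  ],
  "grip": [1,1,1,1,1,1,1,1]
}}

```text
time: 6.65
tcp_pos: [0.6094, 0.2276, 0.1109]
tool_rot: [[-0.0, 0.35, -0.937], [0.004, -0.937, -0.35], [-1.0, -0.004, -0.001]]
contact_force: [0.0, 0.1, 0.3]
grip_width: 0.0003
```

Call:
{"op": "play_rows", "data": {
  "xyz": [
    [-20,0,0],
    [-50,0,0],
    [-60,-12,16],
    [-60,-32,44],
    [-60,-55,76],
    [-60,-78,108],
    [-60,-95,131],
    [-60,-103,142]
  ],
  "angular": [
    [0,0,0],
    [0,0,0],
    [0,0,0],
    [0,0,0],
    [0,0,0],
    [0,0,0],
    [0,0,0],
    [0,0,0]
  ],
  "grip": [1,1,1,1,1,1,1,1]
}}

```text
time: 7.45
tcp_pos: [0.4386, 0.2748, 0.1719]
tool_rot: [[0.001, 0.352, -0.936], [0.005, -0.936, -0.352], [-1.0, -0.004, -0.002]]
contact_force: [1.6, -0.4, -0.1]
grip_width: 0.0004
```

Run:
```python
from h import *
s=status.state();p=np.array(s['tcp_pos']);R=np.array(s['tool_rot']);print(s['time'],p)
c=read_camera('wrist')
h=cv2.cvtColor(c['image'],cv2.COLOR_RGB2HSV);m=cv2.inRange(h,(6,80,50),(19,255,255));m[275:]=0
_,_,st,ce=cv2.connectedComponentsWithStats(cv2.morphologyEx(m,cv2.MORPH_CLOSE,np.ones((5,5))))
cv2.imwrite('pics/c1.png',np.ascontiguousarray(c['image'][:,:,::-1]))
for i in range(1,len(st)):
    if st[i,4]>300: print(st[i],ce[i].round(1),onz(c,*ce[i],.008).round(4))
print((R.T@(np.array([.44,.274,.038])-p)*1e3).round(1))
```

```text
7.45 [0.43857708 0.27482431 0.1718739 ]
[ 114    0   71  162 4585] [147.3  78.2] [0.4733 0.4763 0.008 ]
[ 555   57   85   87 2424] [585.4  95.8] [0.6198 0.034  0.008 ]
[ 276  132   77   77 4610] [314.  170.2] [0.443  0.2761 0.008 ]
[ 577  236   63   39 2048] [611.9 257.2] [ 0.4698 -0.1045  0.008 ]
[133.9   1.8  -0.8]
```

View pics/c1.png

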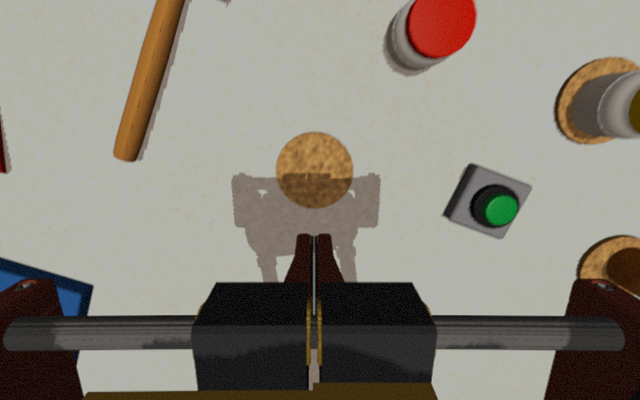

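The wrist view puts the coaster at (314,170), or (0.443,0.276), against (0.440,0.274) from above, so they agree. I'll descend to 30 mm above it and hold.

Call:
{"op": "play_rows", "data": {
  "xyz": [
    [15,1,-2],
    [40,1,-2],
    [70,1,-2],
    [95,1,-2],
    [115,1,-2],
    [127,1,-2],
    [133,1,-2],
    [133,1,-2]
  ],
  "angular": [
    [0,0,0],
    [0,0,0],
    [0,0,0],
    [0,0,0],
    [0,0,0],
    [0,0,0],
    [0,0,0],
    [0,0,0]
  ],
  "grip": [1,1,1,1,1,1,1,1]
}}

```text
time: 8.3
tcp_pos: [0.4405, 0.2751, 0.0381]
tool_rot: [[-0.001, 0.351, -0.936], [0.004, -0.936, -0.351], [-1.0, -0.004, -0.001]]
contact_force: [0.5, 0.4, 0.7]
grip_width: 0.0007
```

Call:
{"op": "play_rows", "data": {
  "xyz": [
    [0,0,0],
    [0,0,0],
    [0,0,0],
    [0,0,0],
    [0,0,0],
    [0,0,0],
    [0,0,0],
    [0,0,0]
  ],
  "angular": [
    [0,0,0],
    [0,0,0],
    [0,0,0],
    [0,0,0],
    [0,0,0],
    [0,0,0],
    [0,0,0],
    [0,0,0]
  ],
  "grip": [1,1,1,1,1,1,1,1]
}}

```text
time: 9.1
tcp_pos: [0.4404, 0.2751, 0.0381]
tool_rot: [[-0.001, 0.352, -0.936], [0.004, -0.936, -0.352], [-1.0, -0.004, -0.001]]
contact_force: [0.5, -0.3, -0.3]
grip_width: 0.0002
```

Call:
{"op": "play_rows", "data": {
  "xyz": [
    [0,0,0],
    [0,0,0],
    [0,0,0],
    [0,0,0],
    [0,0,0],
    [0,0,0],
    [0,0,0],
    [0,0,0]
  ],
  "angular": [
    [0,0,0],
    [0,0,0],
    [0,0,0],
    [0,0,0],
    [0,0,0],
    [0,0,0],
    [0,0,0],
    [0,0,0]
  ],
  "grip": [1,1,1,1,1,1,1,1]
}}

```text
time: 9.9
tcp_pos: [0.4404, 0.2751, 0.0381]
tool_rot: [[-0.001, 0.352, -0.936], [0.004, -0.936, -0.352], [-1.0, -0.004, -0.0]]
contact_force: [-0.3, -0.2, 0.2]
grip_width: 0.0007
```

Call:
{"op": "play_rows", "data": {
  "xyz": [
    [0,0,0],
    [0,0,0],
    [0,0,0],
    [0,0,0],
    [0,0,0],
    [0,0,0],
    [0,0,0],
    [0,0,0]
  ],
  "angular": [
    [0,0,0],
    [0,0,0],
    [0,0,0],
    [0,0,0],
    [0,0,0],
    [0,0,0],
    [0,0,0],
    [0,0,0]
  ],
  "grip": [1,1,1,1,1,1,1,1]
}}

```text
time: 10.7
tcp_pos: [0.4404, 0.2751, 0.0381]
tool_rot: [[-0.001, 0.352, -0.936], [0.004, -0.936, -0.352], [-1.0, -0.004, -0.0]]
contact_force: [-0.6, -0.3, 0.0]
grip_width: 0.0003
```

Call:
{"op": "play_rows", "data": {
  "xyz": [
    [-20,0,0],
    [-55,0,0],
    [-90,10,2],
    [-100,35,6],
    [-100,70,12],
    [-100,105,18],
    [-100,140,24],
    [-100,170,29]
  ],
  "angular": [
    [0,0,0],
    [0,0,0],
    [0,0,0],
    [0,0,0],
    [0,0,0],
    [0,0,0],
    [0,0,0],
    [0,0,0]
  ],
  "grip": [1,1,1,1,1,1,1,1]
}}

```text
time: 11.5
tcp_pos: [0.4733, 0.1037, 0.1375]
tool_rot: [[-0.001, 0.351, -0.936], [0.004, -0.936, -0.351], [-1.0, -0.004, -0.001]]
contact_force: [0.5, -0.4, -0.3]
grip_width: 0.0005
```

Call:
{"op": "play_rows", "data": {
  "xyz": [
    [0,15,3],
    [0,25,5],
    [0,29,5],
    [0,29,5],
    [0,29,5],
    [0,29,5]
  ],
  "angular": [
    [0,0,0],
    [0,0,0],
    [0,0,0],
    [0,0,0],
    [0,0,0],
    [0,0,0]
  ],
  "grip": [1,1,1,1,1,1]
}}

```text
time: 12.1
tcp_pos: [0.4787, 0.0756, 0.1374]
tool_rot: [[-0.001, 0.352, -0.936], [0.004, -0.936, -0.352], [-1.0, -0.004, -0.001]]
contact_force: [1.3, 0.7, 0.1]
grip_width: 0.0008
```

Run:
```python
from h import *
s=status.state();p=np.array(s['tcp_pos']);R=np.array(s['tool_rot']);print(s['time'],p)
c=read_camera('wrist')
h=cv2.cvtColor(c['image'],cv2.COLOR_RGB2HSV);m=cv2.inRange(h,(50,90,40),(85,255,255))
_,_,st,ce=cv2.connectedComponentsWithStats(m)
cv2.imwrite('pics/g1.png',np.ascontiguousarray(c['image'][:,:,::-1]))
for i in range(1,len(st)):
    if st[i,4]>200: print(st[i],ce[i].round(1),onz(c,*ce[i],.047).round(4))
print((R.T@(np.array([.479,.077,.047])-p)*1e3).round(1))
```

```text
12.1 [0.47870396 0.0756452  0.13740563]
[ 295  169   36   36 1010] [312.7 186.5] [0.4822 0.0776 0.047 ]
[90.4 -0.8 -0.7]
```

View pics/g1.png

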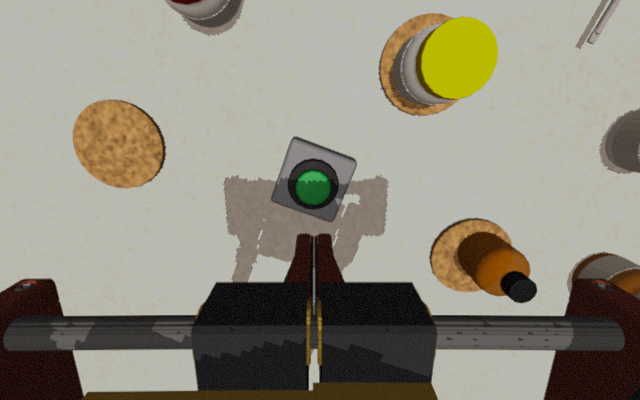

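The wrist view puts the button at (313,187), or (0.482,0.078), against (0.478,0.077) from above. Now pressing straight down, slowly.

Call:
{"op": "play_rows", "data": {
  "xyz": [
    [20,-1,-2],
    [45,-1,-2],
    [65,-1,-2],
    [77,-1,-2],
    [84,-1,-2],
    [88,-1,-2],
    [92,-1,-2],
    [95,-1,-2]
  ],
  "angular": [
    [0,0,0],
    [0,0,0],
    [0,0,0],
    [0,0,0],
    [0,0,0],
    [0,0,0],
    [0,0,0],
    [0,0,0]
  ],
  "grip": [1,1,1,1,1,1,1,1]
}}

```text
time: 12.95
tcp_pos: [0.4806, 0.0777, 0.043]
tool_rot: [[0.001, 0.352, -0.936], [0.004, -0.936, -0.352], [-1.0, -0.004, -0.002]]
contact_force: [-0.3, 0.3, -0.7]
grip_width: 0.0004
```

Call:
{"op": "play_rows", "data": {
  "xyz": [
    [1,0,0],
    [2,0,0],
    [2,0,0]
  ],
  "angular": [
    [0,0,0],
    [0,0,0],
    [0,0,0]
  ],
  "grip": [1,1,1]
}}

```text
time: 13.25
tcp_pos: [0.4808, 0.0777, 0.0412]
tool_rot: [[0.001, 0.352, -0.936], [0.004, -0.936, -0.352], [-1.0, -0.004, -0.003]]
contact_force: [-0.3, 1.9, -0.5]
grip_width: 0.0004
```

Run:
```python
from h import *
s=status.state();print(s['time'],s['tcp_pos'],s['contact_force'],s['moment'])
a=read_camera('wrist')['image'][120:320,200:440,::-1];b=read_camera('side')['image'][160:280,200:340,::-1]
cv2.imwrite('pics/p1.png',np.hstack([cv2.resize(a,(400,333)),cv2.resize(b,(388,333))]))
```

```text
13.25 [0.48079767 0.07768161 0.04119693] [-0.32044006  1.91303177 -0.46435091] [0.03778227 0.00255665 0.01052609]
```

View pics/p1.png

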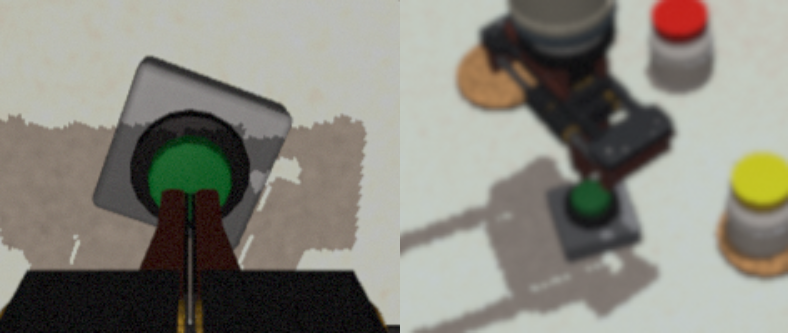

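Run:
```python
from h import *
s=status.state();p=np.array(s['tcp_pos']);R=np.array(s['tool_rot'])
for n in('wrist','side'):
    c=read_camera(n);K=np.array([[c['fx'],0,c['cx']],[0,c['fy'],c['cy']],[0,0,1.]])
    r,_=cv2.Rodrigues(np.array(c['R']))
    q=np.array([p+R[:,0]*a for a in(0,-.01,-.02,-.03)])
    q=np.vstack([q,[[.480,.077,.047],[.480,.077,.041]]])
    print(n,cv2.projectPoints(q,r,np.array(c['t'],float),K,np.array(c['dist'],float))[0][:,0].round(1).tolist())
    h=cv2.cvtColor(c['image'],cv2.COLOR_RGB2HSV);m=cv2.inRange(h,(50,90,20),(85,255,255))
    _,_,st,ce=cv2.connectedComponentsWithStats(m);i=1+np.argmax(st[1:,4]);print(st[i],ce[i])
    hull=cv2.convexHull(max(cv2.findContours(m,0,2)[0],key=cv2.contourArea));print(cv2.fitEllipse(hull))
    if n=='side': cv2.imwrite('pics/p2.png',cv2.resize(np.ascontiguousarray(c['image'][200:260,230:310,::-1]),(800,600),interpolation=cv2.INTER_NEAREST))
print(s['joint_torque'])
```

```text
wrist [[312.7, 226.1], [312.7, 231.8], [312.6, 238.2], [312.6, 245.1], [313.2, 230.7], [313.3, 227.3]]
[ 288  201   52   52 1578] [313.54245881 221.23574144]
((313.4413146972656, 226.2366180419922), (51.60731506347656, 51.80956268310547), 111.08650207519531)
side [[268.9, 230.1], [268.5, 227.6], [268.1, 225.2], [267.8, 222.7], [268.4, 229.0], [268.7, 230.4]]
[261 225  16  13 152] [268.16447368 231.44078947]
((268.2463073730469, 231.44659423828125), (12.787978172302246, 14.924149513244629), 96.3958969116211)
[-5.93710884e-04 -3.16198218e+01 -4.02791977e+01  5.51186339e-02
 -7.41104130e-02 -2.12398750e-04]
```

View pics/p2.png

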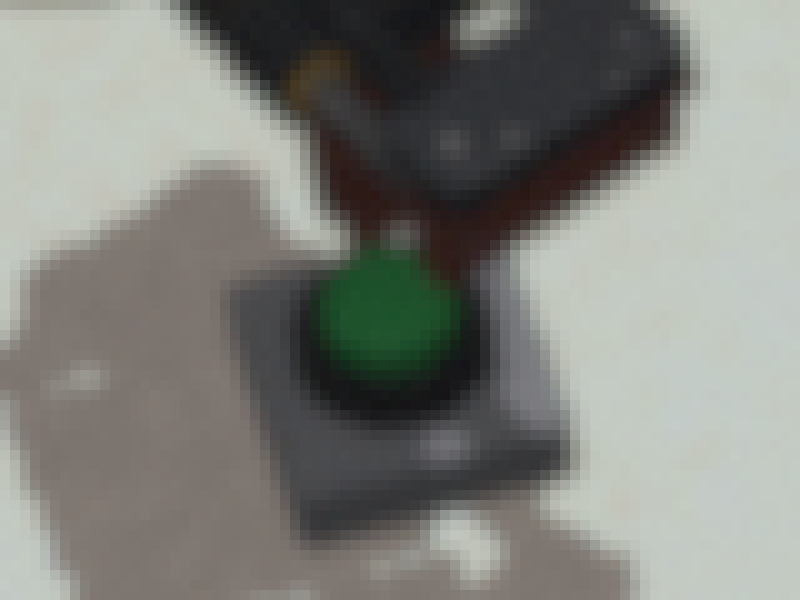

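The picture shows the fingertips ending at about side row 225, above and behind the fully visible button. The reported TCP should project to row 230, and there is no contact force. So the real fingertips seem to sit 15–20 mm higher than reported, and my pointing may have been too high. I'll feel for light contact (well short of a full press) to calibrate, then redo the pointing in order.

Call:
{"op": "play_rows", "data": {
  "xyz": [
    [2,0,0],
    [4,0,0],
    [4,0,0],
    [4,0,0]
  ],
  "angular": [
    [0,0,0],
    [0,0,0],
    [0,0,0],
    [0,0,0]
  ],
  "grip": [1,1,1,1]
}}

```text
time: 13.85
tcp_pos: [0.4807, 0.0777, 0.037]
tool_rot: [[0.001, 0.352, -0.936], [0.004, -0.936, -0.352], [-1.0, -0.004, -0.002]]
contact_force: [-0.2, 0.3, -0.7]
grip_width: 0.0006
```

Call:
{"op": "play_rows", "data": {
  "xyz": [
    [1,0,0],
    [2,0,0],
    [2,0,0]
  ],
  "angular": [
    [0,0,0],
    [0,0,0],
    [0,0,0]
  ],
  "grip": [1,1,1]
}}

```text
time: 14.15
tcp_pos: [0.4805, 0.0777, 0.0348]
tool_rot: [[0.0, 0.352, -0.936], [0.004, -0.936, -0.352], [-1.0, -0.004, -0.002]]
contact_force: [-0.4, -0.2, -0.0]
grip_width: 0.0008
```

Call:
{"op": "play_rows", "data": {
  "xyz": [
    [1,0,0],
    [2,0,0],
    [2,0,0]
  ],
  "angular": [
    [0,0,0],
    [0,0,0],
    [0,0,0]
  ],
  "grip": [1,1,1]
}}

```text
time: 14.45
tcp_pos: [0.4804, 0.0777, 0.0325]
tool_rot: [[-0.0, 0.352, -0.936], [0.004, -0.936, -0.352], [-1.0, -0.004, -0.001]]
contact_force: [0.5, 1.0, 0.1]
grip_width: 0.0004
```

```bash
cat > side.py <<'E'
import sys
from h import *
s=status.state();print(s['time'],s['tcp_pos'],s['contact_force'])
c=read_camera('side')
cv2.imwrite(sys.argv[1],cv2.resize(np.ascontiguousarray(c['image'][200:260,230:310,::-1]),(640,480),interpolation=cv2.INTER_CUBIC))
E
python3 side.py pics/p3.png
```

```text
14.45 [0.48040928 0.07769793 0.03254468] [0.53060212 1.03364224 0.08397393]
```

View pics/p3.png

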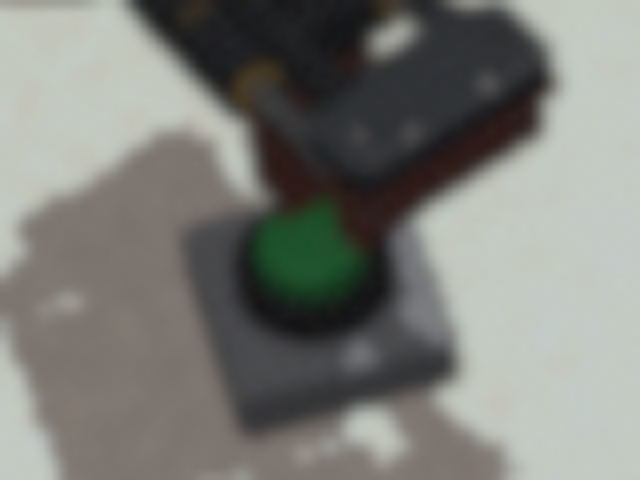

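Run:
```python
from h import *
s=status.state();p=np.array(s['tcp_pos']);R=np.array(s['tool_rot'])
out=[]
for n,(x0,y0,w,h) in(('wrist',(250,190,120,96)),('side',(240,205,60,48))):
    c=read_camera(n);K=np.array([[c['fx'],0,c['cx']],[0,c['fy'],c['cy']],[0,0,1.]])
    r,_=cv2.Rodrigues(np.array(c['R'])); f=400//w if w<=120 else 3; f=400/w
    im=np.clip(c['image'][y0:y0+h,x0:x0+w,::-1].astype(float)*1.8,0,255).astype(np.uint8)
    im=cv2.resize(np.ascontiguousarray(im),(400,320),interpolation=cv2.INTER_CUBIC)
    for a,col in((0,(255,0,0)),(-.02,(255,0,255))):
      for dz in(-.01,0,.01):
        q=(p+R[:,0]*a+R[:,2]*dz)[None]
        u=cv2.projectPoints(q,r,np.array(c['t'],float),K,np.array(c['dist'],float))[0][0,0]
        cv2.circle(im,(int((u[0]-x0)*f),int((u[1]-y0)*f)),3,col,-1 if dz==0 else 1)
    out.append(im);print(n,'campos',ray(c,c['cx'],c['cy'])[0].round(3),c['fx'])
cv2.imwrite('pics/q1.png',np.hstack(out))
```

```text
wrist campos [0.556 0.105 0.235] 323.1745596506684
side campos [ 0.376 -0.635  1.019] 498.98990963689175
```

View pics/q1.png

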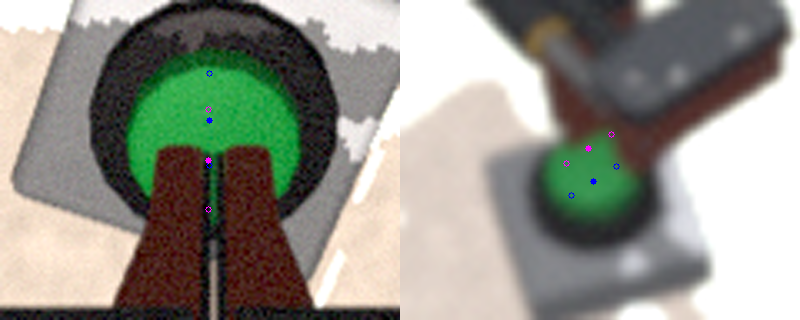

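The wrist overlay shows the tips ending near zoomed row 147, where the reported TCP's near edge should be at row 73. They are still clearly above the button, so I'll keep feeling downward.

Call:
{"op": "play_rows", "data": {
  "xyz": [
    [1,0,0],
    [2,0,0],
    [3,0,0],
    [3,0,0]
  ],
  "angular": [
    [0,0,0],
    [0,0,0],
    [0,0,0],
    [0,0,0]
  ],
  "grip": [1,1,1,1]
}}

```text
time: 15.0
tcp_pos: [0.4804, 0.0777, 0.0295]
tool_rot: [[-0.0, 0.352, -0.936], [0.004, -0.936, -0.352], [-1.0, -0.004, -0.001]]
contact_force: [0.7, -0.1, -0.1]
grip_width: 0.0005
```

Call:
{"op": "play_rows", "data": {
  "xyz": [
    [1,0,0],
    [2,0,0],
    [2,0,0]
  ],
  "angular": [
    [0,0,0],
    [0,0,0],
    [0,0,0]
  ],
  "grip": [1,1,1]
}}

```text
time: 15.3
tcp_pos: [0.4803, 0.0777, 0.0273]
tool_rot: [[-0.0, 0.352, -0.936], [0.004, -0.936, -0.352], [-1.0, -0.004, -0.001]]
contact_force: [-0.0, -0.5, 0.7]
grip_width: 0.0008
```

Call:
{"op": "play_rows", "data": {
  "xyz": [
    [1,0,0],
    [1,0,0],
    [1,0,0]
  ],
  "angular": [
    [0,0,0],
    [0,0,0],
    [0,0,0]
  ],
  "grip": [1,1,1]
}}

```text
time: 15.6
tcp_pos: [0.4802, 0.0777, 0.0263]
tool_rot: [[-0.0, 0.352, -0.936], [0.004, -0.936, -0.352], [-1.0, -0.004, -0.001]]
contact_force: [0.1, 0.2, -0.1]
grip_width: 0.0007
```

Call:
{"op": "play_rows", "data": {
  "xyz": [
    [1,0,0],
    [1,0,0]
  ],
  "angular": [
    [0,0,0],
    [0,0,0]
  ],
  "grip": [1,1]
}}

```text
time: 15.8
tcp_pos: [0.4802, 0.0777, 0.0251]
tool_rot: [[-0.001, 0.352, -0.936], [0.004, -0.936, -0.352], [-1.0, -0.004, -0.001]]
contact_force: [0.2, -0.2, -0.4]
grip_width: 0.0006
```

Call:
{"op": "play_rows", "data": {
  "xyz": [
    [1,0,0],
    [1,0,0]
  ],
  "angular": [
    [0,0,0],
    [0,0,0]
  ],
  "grip": [1,1]
}}

```text
time: 16.0
tcp_pos: [0.4801, 0.0777, 0.0239]
tool_rot: [[-0.001, 0.352, -0.936], [0.004, -0.936, -0.352], [-1.0, -0.004, -0.001]]
contact_force: [0.7, 0.2, 0.7]
grip_width: 0.0006
```

Call:
{"op": "play_rows", "data": {
  "xyz": [
    [1,0,0],
    [1,0,0]
  ],
  "angular": [
    [0,0,0],
    [0,0,0]
  ],
  "grip": [1,1]
}}

```text
time: 16.2
tcp_pos: [0.48, 0.0777, 0.0228]
tool_rot: [[-0.001, 0.352, -0.936], [0.004, -0.936, -0.352], [-1.0, -0.004, -0.0]]
contact_force: [0.3, -0.1, 0.2]
grip_width: 0.0004
```

Call:
{"op": "play_rows", "data": {
  "xyz": [
    [1,0,0],
    [1,0,0]
  ],
  "angular": [
    [0,0,0],
    [0,0,0]
  ],
  "grip": [1,1]
}}

```text
time: 16.4
tcp_pos: [0.4798, 0.0777, 0.0215]
tool_rot: [[-0.002, 0.352, -0.936], [0.004, -0.936, -0.352], [-1.0, -0.004, 0.0]]
contact_force: [-0.1, -1.0, -0.4]
grip_width: 0.0007
```

Run:
```python
from h import *
s=status.state();print(s['tcp_pos'],s['contact_force'],s['joint_torque'])
a=read_camera('wrist')['image'][170:290,235:385,::-1];b=read_camera('side')['image'][205:253,240:300,::-1]
f=lambda x:cv2.resize(np.clip(x*1.8,0,255).astype(np.uint8),(400,320),interpolation=cv2.INTER_CUBIC)
cv2.imwrite('pics/q2.png',np.hstack([f(a),f(b)]))
```

```text
[0.47982937 0.07770247 0.02152564] [-0.11607162 -0.95371379 -0.37973559] [-6.11369142e-04 -3.19052196e+01 -4.01463103e+01  5.56273735e-02
 -8.59180139e-02 -1.90386745e-04]
```

View pics/q2.png

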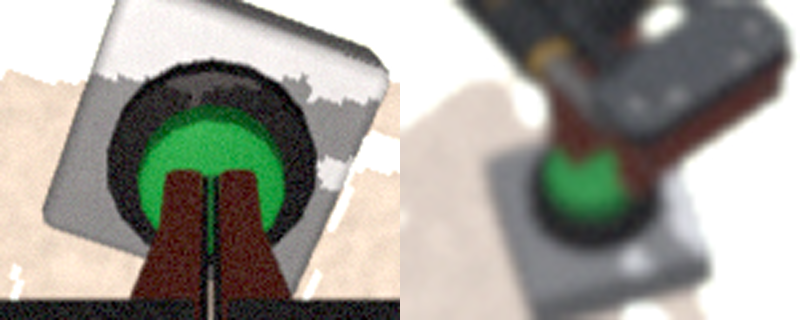

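Run:
```python
from h import *
w=read_camera('wrist');s=read_camera('side');st=status.state();p=np.array(st['tcp_pos']);R=np.array(st['tool_rot'])
def tri(a,b):
    (o1,d1),(o2,d2)=ray(w,*a),ray(s,*b)
    k=np.linalg.lstsq(np.c_[d1,-d2],o2-o1,rcond=None)[0];x,y=o1+k[0]*d1,o2+k[1]*d2
    q=(x+y)/2;print(q.round(4),'gap',np.linalg.norm(x-y).round(4),'tool',(R.T@(q-p)*1e3).round(1))
tri((304,234.5),(267,229));tri((324,234.5),(267,229));tri((324,234.5),(275,233));tri((304,234.5),(275,233));tri((314,234.5),(270.5,230.5))
```

```text
[0.4783 0.0835 0.0387] gap 0.0018 tool [-16.9  -6.   -0.5]
[0.4813 0.0751 0.0463] gap 0.0109 tool [-24.5   2.8  -0.3]
[0.4885 0.0693 0.0391] gap 0.0102 tool [-17.4  10.8  -5. ]
[0.4857 0.0776 0.0327] gap 0.0197 tool [-10.9   2.1  -5.3]
[0.4832 0.0769 0.0401] gap 0.0027 tool [-18.4   1.8  -2.7]
```

Call:
{"op": "play_rows", "data": {
  "xyz": [
    [1,0,0],
    [1,0,0]
  ],
  "angular": [
    [0,0,0],
    [0,0,0]
  ],
  "grip": [1,1]
}}

```text
time: 16.8
tcp_pos: [0.4799, 0.0777, 0.0206]
tool_rot: [[-0.001, 0.352, -0.936], [0.004, -0.936, -0.352], [-1.0, -0.004, -0.0]]
contact_force: [1.0, -0.2, 0.1]
grip_width: 0.0005
```

Call:
{"op": "play_rows", "data": {
  "xyz": [
    [1,0,0],
    [1,0,0]
  ],
  "angular": [
    [0,0,0],
    [0,0,0]
  ],
  "grip": [1,1]
}}

```text
time: 17.0
tcp_pos: [0.4798, 0.0777, 0.0194]
tool_rot: [[-0.002, 0.352, -0.936], [0.004, -0.936, -0.352], [-1.0, -0.004, 0.0]]
contact_force: [-0.1, 0.3, 0.3]
grip_width: 0.0004
```

Call:
{"op": "play_rows", "data": {
  "xyz": [
    [1,0,0],
    [1,0,0]
  ],
  "angular": [
    [0,0,0],
    [0,0,0]
  ],
  "grip": [1,1]
}}

```text
time: 17.2
tcp_pos: [0.4797, 0.0777, 0.0182]
tool_rot: [[-0.002, 0.352, -0.936], [0.004, -0.936, -0.352], [-1.0, -0.004, 0.0]]
contact_force: [-0.5, -0.6, 0.5]
grip_width: 0.0006
```

Call:
{"op": "play_rows", "data": {
  "xyz": [
    [1,0,0],
    [1,0,0]
  ],
  "angular": [
    [0,0,0],
    [0,0,0]
  ],
  "grip": [1,1]
}}

```text
time: 17.4
tcp_pos: [0.4795, 0.0777, 0.017]
tool_rot: [[-0.002, 0.352, -0.936], [0.004, -0.936, -0.352], [-1.0, -0.005, 0.001]]
contact_force: [-0.4, 0.1, -0.2]
grip_width: 0.0006
```

Call:
{"op": "play_rows", "data": {
  "xyz": [
    [1,0,0],
    [1,0,0]
  ],
  "angular": [
    [0,0,0],
    [0,0,0]
  ],
  "grip": [1,1]
}}

```text
time: 17.6
tcp_pos: [0.4795, 0.0777, 0.0158]
tool_rot: [[-0.003, 0.352, -0.936], [0.004, -0.936, -0.352], [-1.0, -0.005, 0.001]]
contact_force: [1.2, 0.5, 0.1]
grip_width: 0.0003
```

```bash
cat > chk.py <<'E'
from h import *
s=status.state();p=np.array(s['tcp_pos']);print(s['time'],p.round(4),np.round(s['contact_force'],2),np.round(s['joint_torque'],2))
for n in('wrist','side'):
    c=read_camera(n);K=np.array([[c['fx'],0,c['cx']],[0,c['fy'],c['cy']],[0,0,1.]]);r,_=cv2.Rodrigues(np.array(c['R']))
    q=[[.480,.077,.047],[.480,.077,.041]];q+=[[.48+.017*np.cos(a),.077+.017*np.sin(a),z] for z in(.047,.041) for a in np.linspace(0,6.28,40)]
    u=cv2.projectPoints(np.array(q),r,np.array(c['t'],float),K,np.array(c['dist'],float))[0][:,0]
    bb=lambda x:np.r_[x.min(0),x.max(0)].round(1)
    print(n,'up bbox',bb(u[2:42]),'down',bb(u[42:]))
    h=cv2.cvtColor(c['image'],cv2.COLOR_RGB2HSV);m=cv2.inRange(h,(50,90,20),(85,255,255));mb=cv2.inRange(h,(50,90,100),(85,255,255))
    for mm in(m,mb):
        _,_,st,_=cv2.connectedComponentsWithStats(mm);x,y,w,hh,A=st[1+np.argmax(st[1:,4])];print('  green',x,y,x+w,y+hh,A)
E
python3 chk.py
```

```text
17.6 [0.4795 0.0777 0.0158] [1.18 0.5  0.09] [ -0.   -31.95 -40.05   0.06  -0.08  -0.  ]
wrist up bbox [284.4 218.  343.1 271.8] down [285.3 214.4 342.3 266.8]
  green 285 211 344 270 1507
  green 305 220 310 227 11
side up bbox [261.3 223.3 275.5 234.7] down [261.6 224.8 275.7 236.2]
  green 261 229 273 238 88Traceback (most recent call last):
  File "chk.py", line 11, in <module>
    _,_,st,_=cv2.connectedComponentsWithStats(mm);x,y,w,hh,A=st[1+np.argmax(st[1:,4])];print('  green',x,y,x+w,y+hh,A)
                                                                  ~~~~~~~~~^^^^^^^^^^
    return _wrapfunc(a, 'argmax', axis=axis, out=out, **kwds)
    return bound(*args, **kwds)
ValueError: attempt to get argmax of an empty sequence
```

Call:
{"op": "play_rows", "data": {
  "xyz": [
    [1,0,0],
    [1,0,0]
  ],
  "angular": [
    [0,0,0],
    [0,0,0]
  ],
  "grip": [1,1]
}}

```text
time: 17.9
tcp_pos: [0.4794, 0.0777, 0.0148]
tool_rot: [[-0.003, 0.352, -0.936], [0.004, -0.936, -0.352], [-1.0, -0.005, 0.001]]
contact_force: [0.1, -0.3, 0.9]
grip_width: 0.0006
```

Call:
{"op": "play_rows", "data": {
  "xyz": [
    [1,0,0],
    [1,0,0]
  ],
  "angular": [
    [0,0,0],
    [0,0,0]
  ],
  "grip": [1,1]
}}

```text
time: 18.1
tcp_pos: [0.4793, 0.0777, 0.0136]
tool_rot: [[-0.003, 0.352, -0.936], [0.004, -0.936, -0.352], [-1.0, -0.005, 0.001]]
contact_force: [0.2, -0.1, -0.5]
grip_width: 0.0005
```

Call:
{"op": "play_rows", "data": {
  "xyz": [
    [1,0,0],
    [1,0,0]
  ],
  "angular": [
    [0,0,0],
    [0,0,0]
  ],
  "grip": [1,1]
}}

```text
time: 18.3
tcp_pos: [0.4792, 0.0776, 0.0124]
tool_rot: [[-0.003, 0.352, -0.936], [0.004, -0.936, -0.352], [-1.0, -0.005, 0.002]]
contact_force: [0.7, -0.4, -0.3]
grip_width: 0.0004
```

Call:
{"op": "play_rows", "data": {
  "xyz": [
    [1,0,0],
    [1,0,0]
  ],
  "angular": [
    [0,0,0],
    [0,0,0]
  ],
  "grip": [1,1]
}}

```text
time: 18.5
tcp_pos: [0.4791, 0.0777, 0.0112]
tool_rot: [[-0.003, 0.352, -0.936], [0.004, -0.936, -0.352], [-1.0, -0.005, 0.002]]
contact_force: [0.7, 0.0, 0.5]
grip_width: 0.0003
```

```bash
sed -i 's/for mm in(m,mb)/for mm in(m,)/' chk.py; python3 chk.py
```

```text
18.5 [0.4791 0.0777 0.0112] [0.72 0.   0.52] [ -0.   -32.   -39.97   0.06  -0.08  -0.  ]
wrist up bbox [283.8 220.4 344.  275.3] down [284.8 216.6 343.1 270.1]
  green 284 213 345 274 1491
side up bbox [261.3 223.3 275.5 234.7] down [261.6 224.8 275.7 236.2]
  green 261 230 273 238 73
```

Call:
{"op": "play_rows", "data": {
  "xyz": [
    [1,0,0],
    [1,0,0]
  ],
  "angular": [
    [0,0,0],
    [0,0,0]
  ],
  "grip": [1,1]
}}

```text
time: 18.8
tcp_pos: [0.4791, 0.0777, 0.0102]
tool_rot: [[-0.003, 0.352, -0.936], [0.004, -0.936, -0.352], [-1.0, -0.005, 0.002]]
contact_force: [0.3, 0.2, 0.3]
grip_width: 0.0002
```

Call:
{"op": "play_rows", "data": {
  "xyz": [
    [1,0,0],
    [1,0,0]
  ],
  "angular": [
    [0,0,0],
    [0,0,0]
  ],
  "grip": [1,1]
}}

```text
time: 19.0
tcp_pos: [0.479, 0.0777, 0.009]
tool_rot: [[-0.004, 0.352, -0.936], [0.004, -0.936, -0.352], [-1.0, -0.005, 0.002]]
contact_force: [0.6, 0.2, -0.3]
grip_width: 0.0006
```

Call:
{"op": "play_rows", "data": {
  "xyz": [
    [1,0,0],
    [1,0,0]
  ],
  "angular": [
    [0,0,0],
    [0,0,0]
  ],
  "grip": [1,1]
}}

```text
time: 19.2
tcp_pos: [0.4789, 0.0776, 0.0079]
tool_rot: [[-0.004, 0.352, -0.936], [0.004, -0.936, -0.352], [-1.0, -0.005, 0.002]]
contact_force: [0.2, 0.4, 0.0]
grip_width: 0.0004
```

Call:
{"op": "play_rows", "data": {
  "xyz": [
    [1,0,0],
    [1,0,0]
  ],
  "angular": [
    [0,0,0],
    [0,0,0]
  ],
  "grip": [1,1]
}}

```text
time: 19.4
tcp_pos: [0.479, 0.0777, 0.007]
tool_rot: [[-0.004, 0.352, -0.936], [0.004, -0.936, -0.352], [-1.0, -0.005, 0.002]]
contact_force: [-0.6, 0.1, 1.0]
grip_width: 0.0001
```

```bash
python3 chk.py
```

```text
19.4 [0.479  0.0777 0.007 ] [-0.55  0.12  0.95] [-1.000e-02 -3.109e+01 -3.900e+01  6.000e-02 -2.500e-01 -0.000e+00]
wrist up bbox [283.2 223.  344.7 279. ] down [284.2 219.  343.8 273.6]
  green 284 216 345 276 1427
side up bbox [261.3 223.3 275.5 234.7] down [261.6 224.8 275.7 236.2]
  green 261 230 273 238 62
```

Joint torques jump at z = 0.007 (about 2 N on the button, far from the full 5 N). So contact is at a reported z of about 0.0085, and the real fingertips sit about 38 mm behind the reported TCP. My earlier pointing was therefore too high, so I'll back off and redo red, then coaster, with the correction.

Call:
{"op": "play_rows", "data": {
  "xyz": [
    [-15,0,0],
    [-50,0,0],
    [-90,0,0],
    [-120,-10,-18],
    [-130,-28,-52],
    [-130,-48,-88],
    [-130,-70,-130],
    [-130,-86,-158]
  ],
  "angular": [
    [0,0,0],
    [0,0,0],
    [0,0,0],
    [0,0,0],
    [0,0,0],
    [0,0,0],
    [0,0,0],
    [0,0,0]
  ],
  "grip": [1,1,1,1,1,1,1,1]
}}

```text
time: 20.3
tcp_pos: [0.5984, 0.2154, 0.1379]
tool_rot: [[-0.003, 0.353, -0.936], [0.004, -0.936, -0.353], [-1.0, -0.005, 0.001]]
contact_force: [1.0, 0.2, -0.2]
grip_width: 0.0004
```

Call:
{"op": "play_rows", "data": {
  "xyz": [
    [0,-6,-10],
    [0,-8,-15],
    [0,-8,-15],
    [0,-8,-15]
  ],
  "angular": [
    [0,0,0],
    [0,0,0],
    [0,0,0],
    [0,0,0]
  ],
  "grip": [1,1,1,1]
}}

```text
time: 20.7
tcp_pos: [0.6094, 0.2275, 0.1386]
tool_rot: [[-0.002, 0.352, -0.936], [0.004, -0.936, -0.352], [-1.0, -0.005, 0.001]]
contact_force: [-0.8, -1.1, 0.4]
grip_width: 0.0004
```

Call:
{"op": "play_rows", "data": {
  "xyz": [
    [10,0,0],
    [28,0,0],
    [46,0,0],
    [58,0,0],
    [64,0,0],
    [65,0,0],
    [65,0,0],
    [65,0,0]
  ],
  "angular": [
    [0,0,0],
    [0,0,0],
    [0,0,0],
    [0,0,0],
    [0,0,0],
    [0,0,0],
    [0,0,0],
    [0,0,0]
  ],
  "grip": [1,1,1,1,1,1,1,1]
}}

```text
time: 21.5
tcp_pos: [0.6098, 0.2279, 0.0748]
tool_rot: [[-0.001, 0.352, -0.936], [0.005, -0.936, -0.352], [-1.0, -0.005, -0.001]]
contact_force: [-0.2, 0.2, -0.7]
grip_width: 0.0007
```

Run:
```python
from h import *
s=status.state();print(s['time'],s['tcp_pos'],np.round(s['joint_torque'],2))
a=read_camera('wrist')['image'][130:290,215:415,::-1];b=read_camera('side')['image'][130:194,260:340,::-1]
f=lambda x:cv2.resize(np.clip(x*1.8,0,255).astype(np.uint8),(400,320),interpolation=cv2.INTER_CUBIC)
cv2.imwrite('pics/q3.png',np.hstack([f(a),f(b)]))
```

```text
21.5 [0.60978989 0.22786816 0.07475044] [-4.000e-02 -5.024e+01 -4.023e+01  4.000e-02 -7.000e-02 -0.000e+00]
```

View pics/q3.png

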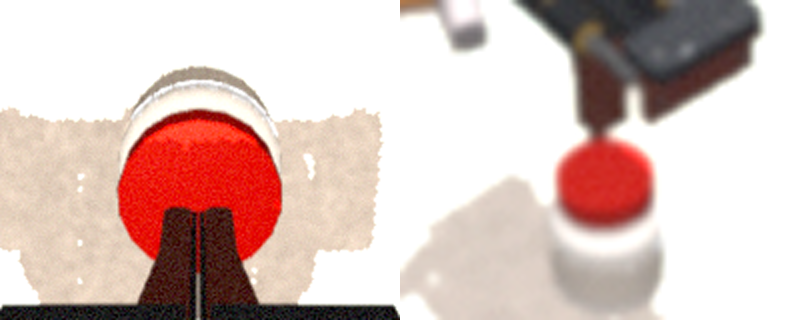

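In this close view the fingertips (side inset 600,135) stand over the lid centre (605,172). That is 7.4 px, or about 28 mm of gap, which matches the corrected 32 mm. Holding here.

Call:
{"op": "play_rows", "data": {
  "xyz": [
    [0,0,0],
    [0,0,0],
    [0,0,0],
    [0,0,0],
    [0,0,0],
    [0,0,0],
    [0,0,0],
    [0,0,0]
  ],
  "angular": [
    [0,0,0],
    [0,0,0],
    [0,0,0],
    [0,0,0],
    [0,0,0],
    [0,0,0],
    [0,0,0],
    [0,0,0]
  ],
  "grip": [1,1,1,1,1,1,1,1]
}}

```text
time: 22.4
tcp_pos: [0.6097, 0.2279, 0.0746]
tool_rot: [[-0.001, 0.352, -0.936], [0.005, -0.936, -0.352], [-1.0, -0.005, -0.001]]
contact_force: [-1.3, -0.6, -0.5]
grip_width: 0.0007
```

Call:
{"op": "play_rows", "data": {
  "xyz": [
    [0,0,0],
    [0,0,0],
    [0,0,0],
    [0,0,0],
    [0,0,0],
    [0,0,0],
    [0,0,0],
    [0,0,0]
  ],
  "angular": [
    [0,0,0],
    [0,0,0],
    [0,0,0],
    [0,0,0],
    [0,0,0],
    [0,0,0],
    [0,0,0],
    [0,0,0]
  ],
  "grip": [1,1,1,1,1,1,1,1]
}}

```text
time: 23.2
tcp_pos: [0.6097, 0.2279, 0.0746]
tool_rot: [[-0.001, 0.352, -0.936], [0.005, -0.936, -0.352], [-1.0, -0.005, -0.001]]
contact_force: [-0.3, -0.5, -0.2]
grip_width: 0.0008
```

Call:
{"op": "play_rows", "data": {
  "xyz": [
    [0,0,0],
    [0,0,0],
    [0,0,0],
    [0,0,0],
    [0,0,0],
    [0,0,0],
    [0,0,0],
    [0,0,0]
  ],
  "angular": [
    [0,0,0],
    [0,0,0],
    [0,0,0],
    [0,0,0],
    [0,0,0],
    [0,0,0],
    [0,0,0],
    [0,0,0]
  ],
  "grip": [1,1,1,1,1,1,1,1]
}}

```text
time: 24.0
tcp_pos: [0.6097, 0.2279, 0.0746]
tool_rot: [[-0.001, 0.353, -0.936], [0.005, -0.936, -0.353], [-1.0, -0.005, -0.001]]
contact_force: [-0.0, -0.3, 0.9]
grip_width: 0.0004
```

Call:
{"op": "play_rows", "data": {
  "xyz": [
    [-20,0,0],
    [-55,0,0],
    [-70,-12,16],
    [-70,-32,44],
    [-70,-55,76],
    [-70,-78,108],
    [-70,-95,131],
    [-70,-103,142]
  ],
  "angular": [
    [0,0,0],
    [0,0,0],
    [0,0,0],
    [0,0,0],
    [0,0,0],
    [0,0,0],
    [0,0,0],
    [0,0,0]
  ],
  "grip": [1,1,1,1,1,1,1,1]
}}

```text
time: 24.8
tcp_pos: [0.4389, 0.2746, 0.1456]
tool_rot: [[-0.0, 0.354, -0.935], [0.006, -0.935, -0.354], [-1.0, -0.005, -0.002]]
contact_force: [0.1, 0.6, 0.1]
grip_width: 0.0005
```

Call:
{"op": "play_rows", "data": {
  "xyz": [
    [15,0,-2],
    [40,0,-2],
    [75,0,-2],
    [105,0,-2],
    [125,0,-2],
    [137,0,-2],
    [143,0,-2],
    [143,0,-2]
  ],
  "angular": [
    [0,0,0],
    [0,0,0],
    [0,0,0],
    [0,0,0],
    [0,0,0],
    [0,0,0],
    [0,0,0],
    [0,0,0]
  ],
  "grip": [1,1,1,1,1,1,1,1]
}}

```text
time: 25.6
tcp_pos: [0.4409, 0.2757, 0.0018]
tool_rot: [[-0.001, 0.354, -0.935], [0.005, -0.935, -0.354], [-1.0, -0.005, -0.001]]
contact_force: [0.2, -0.6, -0.8]
grip_width: -0.0001
```

Run:
```python
from h import *
s=status.state();print(s['time'],s['tcp_pos'],np.round(s['joint_torque'],2))
```

```text
25.6 [0.44091375 0.27574997 0.00177657] [-6.000e-02 -3.537e+01 -3.910e+01  2.000e-02 -2.300e-01 -0.000e+00]
```

Call:
{"op": "play_rows", "data": {
  "xyz": [
    [0,0,0],
    [0,0,0],
    [0,0,0],
    [0,0,0],
    [0,0,0],
    [0,0,0],
    [0,0,0],
    [0,0,0]
  ],
  "angular": [
    [0,0,0],
    [0,0,0],
    [0,0,0],
    [0,0,0],
    [0,0,0],
    [0,0,0],
    [0,0,0],
    [0,0,0]
  ],
  "grip": [1,1,1,1,1,1,1,1]
}}

```text
time: 26.4
tcp_pos: [0.4409, 0.2757, 0.0018]
tool_rot: [[-0.001, 0.354, -0.935], [0.005, -0.935, -0.354], [-1.0, -0.005, -0.001]]
contact_force: [-0.4, 0.3, -0.8]
grip_width: 0.0005
```

Call:
{"op": "play_rows", "data": {
  "xyz": [
    [0,0,0],
    [0,0,0],
    [0,0,0],
    [0,0,0],
    [0,0,0],
    [0,0,0],
    [0,0,0],
    [0,0,0]
  ],
  "angular": [
    [0,0,0],
    [0,0,0],
    [0,0,0],
    [0,0,0],
    [0,0,0],
    [0,0,0],
    [0,0,0],
    [0,0,0]
  ],
  "grip": [1,1,1,1,1,1,1,1]
}}

```text
time: 27.2
tcp_pos: [0.4409, 0.2757, 0.0018]
tool_rot: [[-0.001, 0.353, -0.935], [0.005, -0.935, -0.353], [-1.0, -0.005, -0.001]]
contact_force: [-0.3, -0.1, -0.4]
grip_width: 0.0003
```

Call:
{"op": "play_rows", "data": {
  "xyz": [
    [0,0,0],
    [0,0,0],
    [0,0,0],
    [0,0,0],
    [0,0,0],
    [0,0,0],
    [0,0,0],
    [0,0,0]
  ],
  "angular": [
    [0,0,0],
    [0,0,0],
    [0,0,0],
    [0,0,0],
    [0,0,0],
    [0,0,0],
    [0,0,0],
    [0,0,0]
  ],
  "grip": [1,1,1,1,1,1,1,1]
}}

```text
time: 28.0
tcp_pos: [0.4409, 0.2758, 0.0017]
tool_rot: [[-0.001, 0.354, -0.935], [0.005, -0.935, -0.354], [-1.0, -0.005, -0.001]]
contact_force: [0.5, 0.7, 0.5]
grip_width: 0.0003
```

Call:
{"op": "play_rows", "data": {
  "xyz": [
    [-20,0,0],
    [-55,0,0],
    [-90,10,2],
    [-100,35,6],
    [-100,70,12],
    [-100,105,18],
    [-100,140,24],
    [-100,170,29]
  ],
  "angular": [
    [0,0,0],
    [0,0,0],
    [0,0,0],
    [0,0,0],
    [0,0,0],
    [0,0,0],
    [0,0,0],
    [0,0,0]
  ],
  "grip": [1,1,1,1,1,1,1,1]
}}

```text
time: 28.8
tcp_pos: [0.4741, 0.1044, 0.1011]
tool_rot: [[-0.001, 0.353, -0.936], [0.005, -0.936, -0.353], [-1.0, -0.005, -0.001]]
contact_force: [0.6, -0.4, 0.5]
grip_width: 0.0002
```

Call:
{"op": "play_rows", "data": {
  "xyz": [
    [0,15,3],
    [0,25,5],
    [0,28,4],
    [0,28,4],
    [0,28,4]
  ],
  "angular": [
    [0,0,0],
    [0,0,0],
    [0,0,0],
    [0,0,0],
    [0,0,0]
  ],
  "grip": [1,1,1,1,1]
}}

```text
time: 29.3
tcp_pos: [0.4802, 0.0776, 0.1009]
tool_rot: [[-0.001, 0.354, -0.935], [0.005, -0.935, -0.354], [-1.0, -0.005, -0.001]]
contact_force: [-0.7, -0.1, -0.4]
grip_width: 0.0004
```

Call:
{"op": "play_rows", "data": {
  "xyz": [
    [15,0,0],
    [40,0,0],
    [65,0,0],
    [80,0,0],
    [87,0,0],
    [91,0,0],
    [94,0,0],
    [94,0,0]
  ],
  "angular": [
    [0,0,0],
    [0,0,0],
    [0,0,0],
    [0,0,0],
    [0,0,0],
    [0,0,0],
    [0,0,0],
    [0,0,0]
  ],
  "grip": [1,1,1,1,1,1,1,1]
}}

```text
time: 30.1
tcp_pos: [0.4806, 0.0782, 0.0077]
tool_rot: [[0.0, 0.354, -0.935], [0.005, -0.935, -0.354], [-1.0, -0.005, -0.002]]
contact_force: [-0.5, -0.3, 1.8]
grip_width: 0.0003
```

```bash
python3 chk.py
```

```text
30.1 [0.4806 0.0782 0.0077] [-0.5  -0.29  1.76] [ -0.21 -31.03 -39.11  -0.09  -0.49  -0.  ]
wrist up bbox [283.3 225.2 344.4 280.9] down [284.2 221.3 343.5 275.5]
  green 284 218 345 279 1328
side up bbox [261.3 223.3 275.5 234.7] down [261.6 224.8 275.7 236.2]
  green 261 230 273 238 71
```

Call:
{"op": "play_rows", "data": {
  "xyz": [
    [1,0,0],
    [2,0,0],
    [2,0,0],
    [2,0,0]
  ],
  "angular": [
    [0,0,0],
    [0,0,0],
    [0,0,0],
    [0,0,0]
  ],
  "grip": [1,1,1,1]
}}

```text
time: 30.6
tcp_pos: [0.4812, 0.0781, 0.0062]
tool_rot: [[0.002, 0.354, -0.935], [0.005, -0.935, -0.354], [-1.0, -0.004, -0.004]]
contact_force: [0.6, 0.3, 1.8]
grip_width: 0.0005
```

```bash
python3 chk.py
```

```text
30.6 [0.4812 0.0781 0.0062] [0.57 0.31 1.84] [  0.07 -30.89 -38.4    0.1    0.05   0.  ]
wrist up bbox [282.5 226.9 344.1 283. ] down [283.5 223.  343.2 277.5]
  green 284 219 344 279 1243
side up bbox [261.3 223.3 275.5 234.7] down [261.6 224.8 275.7 236.2]
  green 261 229 273 239 70
```

Contact is confirmed (1.8 N). Pressing on through to the stop.

Call:
{"op": "play_rows", "data": {
  "xyz": [
    [2,0,0],
    [4,0,0],
    [5,0,0],
    [5,0,0]
  ],
  "angular": [
    [0,0,0],
    [0,0,0],
    [0,0,0],
    [0,0,0]
  ],
  "grip": [1,1,1,1]
}}

```text
time: 31.1
tcp_pos: [0.4813, 0.0781, 0.0017]
tool_rot: [[0.002, 0.354, -0.935], [0.005, -0.935, -0.354], [-1.0, -0.004, -0.004]]
contact_force: [-1.7, -0.0, 6.5]
grip_width: 0.0006
```

Call:
{"op": "play_rows", "data": {
  "xyz": [
    [1,0,0],
    [2,0,0],
    [2,0,0]
  ],
  "angular": [
    [0,0,0],
    [0,0,0],
    [0,0,0]
  ],
  "grip": [1,1,1]
}}

```text
time: 31.4
tcp_pos: [0.4814, 0.0781, 0.0016]
tool_rot: [[0.003, 0.354, -0.935], [0.005, -0.935, -0.354], [-1.0, -0.004, -0.004]]
contact_force: [-6.5, -0.3, 14.3]
grip_width: 0.0007
```

It hits a hard stop at z = 0.0016 with the force climbing to 14 N, so the button is fully down. The tip offset is then 39.4 mm, and the pointing gaps were about 34 and 33 mm. Withdrawing.

Call:
{"op": "play_rows", "data": {
  "xyz": [
    [-5,0,0],
    [-20,0,0],
    [-50,0,0],
    [-90,0,0],
    [-130,0,0],
    [-165,0,0],
    [-190,0,0],
    [-200,0,0]
  ],
  "angular": [
    [0,0,0],
    [0,0,0],
    [0,0,0],
    [0,0,0],
    [0,0,0],
    [0,0,0],
    [0,0,0],
    [0,0,0]
  ],
  "grip": [1,1,1,1,1,1,1,1]
}}

```text
time: 32.2
tcp_pos: [0.4817, 0.0772, 0.205]
tool_rot: [[0.007, 0.354, -0.935], [0.006, -0.935, -0.354], [-1.0, -0.003, -0.009]]
contact_force: [0.1, 0.5, -0.0]
grip_width: 0.0004
```

Call:
{"op": "play_rows", "data": {
  "xyz": [
    [0,0,0],
    [0,0,0],
    [0,0,0],
    [0,0,0],
    [0,0,0]
  ],
  "angular": [
    [0,0,0],
    [0,0,0],
    [0,0,0],
    [0,0,0],
    [0,0,0]
  ],
  "grip": [1,1,1,1,1]
}}

```text
time: 32.7
tcp_pos: [0.4814, 0.0771, 0.2039]
tool_rot: [[0.005, 0.354, -0.935], [0.005, -0.935, -0.354], [-1.0, -0.003, -0.007]]
contact_force: [-0.7, 0.1, 0.3]
grip_width: 0.0006
```

Run:
```python
from h import *
import pickle
s=status.state();print(s['time'],s['tcp_pos'],s['contact_force'],np.abs(s['qd']).max())
a=pickle.load(open('side.pkl','rb'))['image'];b=read_camera('side')['image']
d=(np.abs(a.astype(int)-b).max(2)>60).astype(np.uint8)
for n,(u,v) in dict(red=(301,172),coast=(237,186),yellow=(330,235),bottle=(287,303),black=(375,316),white=(318,362),hammer=(240,130),ring=(372,192),awl=(412,267),pod=(269,237)).items():
    print(n,int(d[v-18:v+18,u-18:u+18].sum()))
```

```text
32.7 [0.48135008 0.0771275  0.20387469] [-0.66433522  0.10028223  0.29750348] 0.5099935368312065
red 132
coast 8
yellow 0
bottle 0
black 0
white 0
hammer 1028
ring 0
awl 0
pod 103
```

Run:
```python
from h import *
import pickle
a=pickle.load(open('top.pkl','rb'))['image'];b=read_camera('top')['image']
d=(np.abs(a.astype(int)-b).max(2)>60).astype(np.uint8)
for n,(u,v) in dict(red=(261,200),coast=(243,271),yellow=(349,198),bottle=(404,264),black=(444,193),white=(470,253),hammer1=(168,212),hammer2=(158,265),ring=(302,141),awl=(398,140)).items():
    print(n,int(d[v-16:v+16,u-16:u+16].sum()))
for i in(a,b):
    h=cv2.cvtColor(i,cv2.COLOR_RGB2HSV);m=(cv2.inRange(h,(0,90,50),(6,255,255))|cv2.inRange(h,(172,90,50),(180,255,255)))[180:220,240:285]
    print(cv2.moments(m)['m10']/cv2.moments(m)['m00'],cv2.moments(m)['m01']/cv2.moments(m)['m00'],(m>0).sum())
print(job.hand_in())
```

```text
red 10
coast 0
yellow 86
bottle 261
black 0
white 0
hammer1 0
hammer2 0
ring 0
awl 0
20.22273781902552 18.645011600928076 431
20.007142857142856 18.545238095238094 420
the job is handed in; nothing more can be done
None
```

The job is handed in at about 33 s of the 56 s allowed. I pointed at the red lid, then at the empty coaster, then pressed the green button fully down and drew the hand up about 20 cm.

- **Fingertip offset:** My first pass at the lid and coaster, held 3.2 s and 2.4 s, was too high. Camera views and a light touch on the button showed the real fingertips sit about 39 mm behind the reported TCP. That touch was only about 2 N, well short of a full press. I then redid both points in order before pressing.
- **Pointing:** By the hard-stop calibration, the corrected gaps were about 34 mm above the lid and 33 mm above the coaster, each held for 2.4 s. A camera estimate of the lid gap gave about 28 mm. Both are within the 2 to 4 cm range.
- **Button:** It ran into its hard stop 6 mm below first contact, with the force rising to about 14 N.
- **Final checks:**
    - **Top view:** The red lid moved less than 0.3 px. The coaster, hammer, black and white jars, ring and awl show no change.
    - **Yellow jar and amber bottle:** There were some changed pixels here in the top view (86 and 261). The side view shows none at either, so I put it down to the arm or its shadow.
    - **Side view:** The hammer, red jar and button box areas changed, and I took that as the arm and its shadow in the way. The top view shows the hammer and red jar unmoved. I did not check the button box there, but it is fixed to the bench.
    - **Picture budget:** I had used all 12 picture views by then, so these last checks are numbers only.

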